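Clear the spice jars off the bread bin and hold its lid half open

TASK

I want to put the loaf away, but two spice jars are standing on the lid of the bread bin: stand them upright in the spice rack next to it, the short one in the low front row and the tall one in the raised back row, setting them down rather than dropping them. Then lift the lid, hold it half open at 45 degrees, and finish while you are still holding it there with the gripper's fingers, because it falls shut if you let go. Do not tip a jar over, and leave the two jars already in the rack and the loaf where they are.

Things in the scene. Friction and masses are not known exactly. Their poses are not given: they have to be found in the camera images.
- bin: bread bin: white steel box, 200 mm deep (x), 320 wide (y), 145 high, firm on the table, with a 14 mm beech lid (its top face 159 mm above the table when shut). Origin: centre of the underside; x runs from the front (handle) to the back (hinge), y along the width, z up. Stands left or right of the rack, turned up to 0.2 rad
- lid (a joint): opening angle of the bin's lid, rad: 0 shut and level, as at the start; grows as the front edge rises; 45 degrees = 0.785; stop at 1.22. The hinge runs along the bin's y at its back upper edge, with hardly any friction and no stay: from any angle the lid (about 0.6 kg) falls shut. About 3 N up at the handle lifts it
- lid_handle (a point): middle of the handle bar: round steel, 10 mm thick, along the bin's y, free for 110 mm between its two arms, lying in the plane of the lid before its front edge, with a 37 mm gap between bar and edge. 245 mm from the hinge line; when shut 152 mm above the table with nothing below it. Moves with the lid
- lid_hinge (a point): middle of the hinge line on the bin's back upper edge, 145 mm above the table, 100 mm behind the bin's origin. With the lid shut the handle bar lies 245 mm in front of it and 7 mm higher
- rack: brown wooden spice rack, two straight rows one behind the other like stairs, fixed; 324 mm wide (y), 164 deep. Origin: centre of the underside, midway between the ends; x runs from the front row to the back row, y along the rows, z up; turned up to 0.2 rad. Rows reach from y = -150 to +150 mm between end cheeks 42 mm (front row) and 80 mm (back row) high above the table
- row_front (a point): middle of the floor of the rack's low front row, 18 mm above the table: row 72 mm deep, 300 long, x and y as the rack's; its front lip stands 10 mm above the floor, the step behind it 36 mm. For short jars
- row_back (a point): middle of the floor of the rack's raised back row, 44 mm above the table: row 72 mm deep, 300 long, x and y as the rack's; its front lip stands 10 mm above the floor, the back board 36 mm. For tall jars
- jar_short: straight-sided glass spice jar with a metal screw cap of the same diameter, 44 mm in diameter and 75 mm tall in all, about 130 g, full of brown spice, loose, upright; origin at the centre of its underside, z up through the cap. Starts on the bin's lid; the shorter of the two, for the front row
- jar_tall: straight-sided glass spice jar with a metal screw cap of the same diameter, 44 mm in diameter and 100 mm tall in all, about 170 g, full of brown spice, loose, upright; origin at the centre of its underside, z up through the cap. Starts on the bin's lid; the taller of the two, for the back row
- kept_short: straight-sided glass spice jar with a metal screw cap of the same diameter, 44 mm in diameter and 75 mm tall in all, about 130 g, full of brown spice, loose, upright; origin at the centre of its underside, z up through the cap. Already in the rack's front row: leave it there
- kept_tall: straight-sided glass spice jar with a metal screw cap of the same diameter, 44 mm in diameter and 100 mm tall in all, about 170 g, full of brown spice, loose, upright; origin at the centre of its underside, z up through the cap. Already in the rack's back row: leave it there
- loaf: crusty loaf, 210 x 105 x 85 mm, about 450 g, on a chopping board beyond the bin and the rack; origin at the centre of its underside. Leave it there
Not all that is in view belongs to the job. Leave any blue or red look-alike of the loaf alone.

How it is judged:
By the outcome, as a careful person would: the job done as asked, in the order asked, and still so for the second after the job is handed in, while the arm keeps its last pose, push and grip.
It also fails if it takes over 72 s, if anything falls off the work surface, if the arm or the gripper's body presses on something with over 40 N, if the wrist force passes 120 N, or if a joint passes its speed limit or range.

ROBOT

A 6-joint arm with a two-finger parallel gripper is mounted at the origin on the work surface. World frame = base frame: x ahead of the robot, y to its left, z up, the work surface at z = 0. Lengths are in m, angles in degrees, forces in N, time in s.
With the tool pointing down it reaches from about 0.325 to 0.9 m from the base axis. Payload 3.5 kg.
Tool frame: the origin (TCP) lies where the fingers leave the gripper's body, on its centre line; the fingertips stand 73 mm ahead of it and the grasp point (between the pads) lies 54 mm ahead of it (finger_overhang is the distance from the TCP to the fingertips, in m); z points along the fingers, y is the line along which they close (so a half turn about z gives the same grasp; the last joint's range is limited). The gripper opens to 85 mm and grips with 20 to 120 N. Pads are 22 mm wide; open, the fingers measure 114 mm over their backs; the gripper's body (76 mm by 85 mm) begins 54 mm behind the grasp point. The pads swing forward as they close: fully open they stand 13 mm farther back than shut.
Start: joints at [-75.825, 15.837, -1.513, 72.651, 0, 84.076], TCP at [0.215, -0.587, 0.304] pointing down, gripper open.
Joint ranges: [-178.77, 178.77], [-48.84, 107.48], [-61.69, 71.31], [-111.58, 123.2], [-90, 87.43], [-180, 180]. Speed limits (degrees/s): [147.25, 147.25, 180, 180, 180, 180].

INTERFACE

Orientations are given as [roll, pitch, yaw] about the fixed x, y, z axes, in that order (R = Rz(yaw) Ry(pitch) Rx(roll)).
In Python, from bench import state, grab_frame, camera_info, sign_off, finger_overhang gives the robot as it stands. The module is installed in compiled form; this text tells all that it offers.
- The arm moves only by the tool move_arm, never from a script. Its argument "moves" is a list of rows, each a list of 7 numbers: the shift along the tool's x, y, z in mm, then the turn, a rotation vector about the tool's x, y, z in rad, then the finger opening in mm, from 0 to 85.4. In form: [[tx, ty, tz, rx, ry, rz, hand], ...]. A call has 1 to 10 rows; each row is the pose to reach, as a shift and turn from the pose commanded when the call began, along the tool's axes at that moment; what a row does not reach only later rows make up. A row lasts 1/10 s, in which the tool goes at most 50 mm and 8.59 degrees, less where a joint would pass 70% of its speed; a pose out of reach is approached as far as the arm can. A call with a gripper value outside its range is refused whole. The fingers move at their own pace and stop on an object; the grip force is fixed at half the most. Time passes only in rows, so rows that repeat a pose let the fingers close. It gives the time, the measured TCP pose, the force, the opening and the grip force at its end, in the units of the state.
- state(): the state, without advancing time (a new reading comes with each control period).
- grab_frame(name): name is "side" or "top" or "wrist"; returns the picture (480x640x3 uint8, red, green, blue); there is no depth.
- camera_info(name): a dict with "intrinsics" (3x3 intrinsics, pixels), "k1" (the pictures are not rectified: a ray, as slopes to the right and down, at radius r is drawn at 1 + k1 r^2 times it, then the intrinsics apply), "camera_from_world" (4x4, takes a point from world to camera coordinates). Camera axes: x right, y up, looking along -z (the intrinsics and any distortion apply to the point x, -y, -z); pixel columns grow to the right and rows downward; lengths in m; the calibration is good to about 2 mm. A picture is of the moment at which its call begins: read the wrist's pose just before it. camera_info takes no time and is no camera call; for the wrist camera it gives the pose at the moment of the call.
- sign_off(): hands the job in; it is judged then, once.
The state is a dict: "t": time; "qpos": joint angles; "qd": joint speeds; "joint_torque": joint torques, N m; "tool_pos": TCP position; "tool_rot": TCP orientation; "force": force on the tool from outside, world axes, zero at the start; "wrist_torque": the same for the moment, N m; "width": opening from 0.0 (shut) to 1.0 (fully open); "gripper_force": force on a finger pad.
Only numpy, scipy, OpenCV 4.12 (cv2) and the standard library are available. Lean on these libraries where they do the work, as an engineer would, in place of code of your own. Each camera call takes 0.05 s, during which the arm holds its last target. There are 200 camera calls.

## Working session

There is one attempt and no reset: what is moved stays moved. The work goes in short steps, Python scripts to look and compute and a tool call to move; the robot and the scene stay as the last step left them, time stands still between calls to the robot, and variables do not carry over. Pictures are saved under pics/ and viewed, at most 10 in all, crops included, and the job is handed in when it is done.

Besides the shell and the picture viewer there is one more tool, called after "Request:" in YAML: its name, and indented under it one key for each argument. move_arm: Moves the arm, as the interface text tells. Its arguments: {"type":"object","properties":{"moves":{"type":"array","items":{"type":"array","items":{"type":"number"}}}},"required":["moves"]}

```bash
mkdir -p pics
python3 - <<'E'
from bench import *
import cv2,numpy as np
np.set_printoptions(precision=4,suppress=True)
for n in("side","top"):
    f=grab_frame(n);cv2.imwrite(f"pics/{n}0.png",f[:,:,::-1]);i=camera_info(n);print(n,i)
print(state(),finger_overhang)
E
```

```text
side {'intrinsics': array([[578.6566,   0.    , 329.0799],
       [  0.    , 578.6566, 242.4628],
       [  0.    ,   0.    ,   1.    ]]), 'k1': -0.15791934269808927, 'camera_from_world': array([[-0.8336, -0.552 ,  0.0215,  0.4552],
       [ 0.371 , -0.5307,  0.7621, -0.3048],
       [-0.4093,  0.6432,  0.6471, -0.9075],
       [ 0.    ,  0.    ,  0.    ,  1.    ]])}
top {'intrinsics': array([[524.3919,   0.    , 318.3981],
       [  0.    , 524.3919, 243.4544],
       [  0.    ,   0.    ,   1.    ]]), 'k1': -0.11394870620806273, 'camera_from_world': array([[ 0.0077, -0.9999, -0.0067, -0.0027],
       [ 0.9945,  0.007 ,  0.1043, -0.5387],
       [-0.1043, -0.0075,  0.9945, -1.1295],
       [ 0.    ,  0.    ,  0.    ,  1.    ]])}
{'t': 0.1, 'qpos': array([-75.8253,  15.8753,  -1.5891,  72.6514,  -0.0005,  84.077 ]), 'qd': array([-0.0039, -0.1351,  0.1433, -0.0605, -0.0471, -0.024 ]), 'joint_torque': array([  0.0001, -44.6707,  29.613 ,   0.0085,  -0.0001,   0.    ]), 'tool_pos': array([ 0.2146, -0.5864,  0.3029]), 'tool_rot': array([-179.8848,   -0.0114,   20.0977]), 'force': array([ 0.0478, -0.9244, -0.612 ]), 'wrist_torque': array([0.0302, 0.0166, 0.0492]), 'gripper_force': 0.0, 'width': 1.0006445629759886} 0.0726
```

View pics/top0.png

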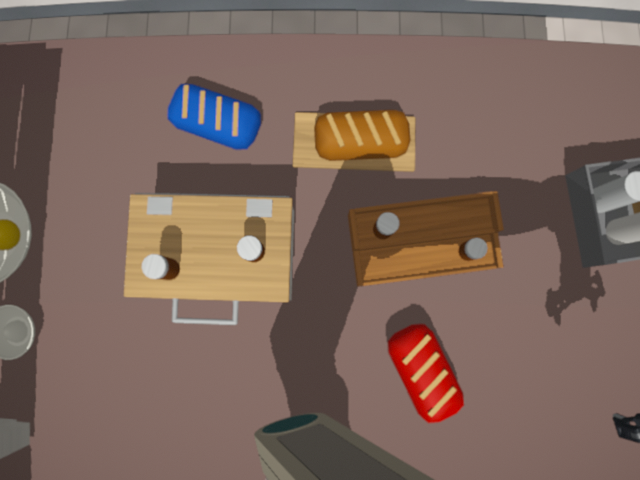

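View pics/side0.png

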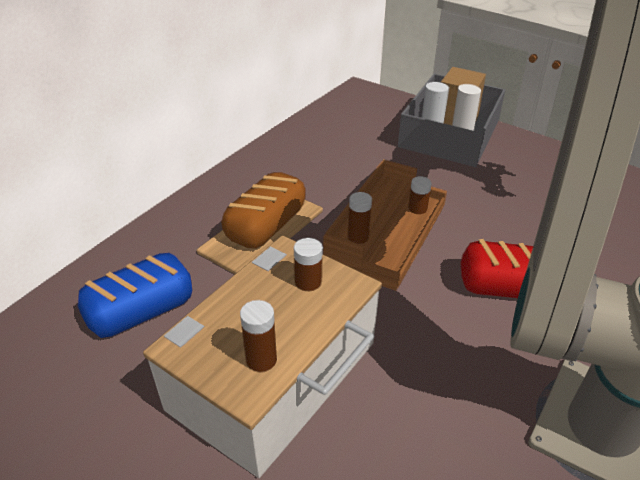

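```bash
cat > h.py <<'E'
import numpy as np,cv2,json
from bench import *
from scipy.optimize import least_squares
from scipy.spatial.transform import Rotation as Ro
np.set_printoptions(precision=4,suppress=True)
C={n:camera_info(n) for n in("side","top")}
def proj(n,P,c=None):
    c=c or C[n];P=np.atleast_2d(P)
    q=P@c["camera_from_world"][:3,:3].T+c["camera_from_world"][:3,3]
    s=np.c_[q[:,0],-q[:,1]]/-q[:,2:];s=s*(1+c["k1"]*(s**2).sum(1,keepdims=True))
    K=c["intrinsics"];return s*[K[0,0],K[1,1]]+K[:2,2]
def ray(n,px,z,c=None):  # world point at height z
    c=c or C[n]
    f=lambda p:(proj(n,[[p[0],p[1],z]],c)-px).ravel()
    return least_squares(f,[.5,0]).x
def T(p,L):
    L=np.atleast_2d(L);a=p[2];return np.c_[L[:,0]*np.cos(a)-L[:,1]*np.sin(a)+p[0],L[:,0]*np.sin(a)+L[:,1]*np.cos(a)+p[1],L[:,2]]
def fit(obs,x0):
    f=lambda p:np.concatenate([(proj(n,T(p,L))-px).ravel() for n,L,px in obs])
    r=least_squares(f,x0,loss="soft_l1");return r.x,r.fun
E
python3 - <<'E'
from h import *
lid=lambda x,y:[x,y,.159]
ob=[("top",lid(.1,.16),(131,195)),("top",lid(.1,-.16),(293,196)),("top",lid(-.103,-.16),(290,301)),("top",lid(-.103,.16),(125,299)),
("side",lid(.1,.16),(148,354)),("side",lid(-.103,-.16),(381,288)),("side",lid(.1,-.16),(285,235)),
("top",[-.145,.0,.152],(205,322))]
p,r=fit(ob,[.5,.2,0]);print("bin",p,r.round(1))
ro=[("top",[.082,.162,.08],(349,207)),("top",[.082,-.162,.08],(497,193)),("top",[-.082,-.162,.042],(502,268)),("top",[-.082,.162,.042],(359,284)),("side",[-.082,.162,.042],(397,285)),("side",[.082,-.162,.08],(387,162))]
q,r=fit(ro,[.5,-.2,0]);print("rack",q,r.round(1))
for nm,h,a,b in(("tall",.259,(155,267),(258,312)),("short",.234,(249.5,248),(308,247)),("ktall",.144,(387.5,224),(360,200)),("kshort",.093,(475,248.5),(421,183))):
    print(nm,ray("top",a,h),ray("side",b,h))
im=grab_frame("top")[:,:,::-1].copy();sd=grab_frame("side")[:,:,::-1].copy()
big={"top":cv2.resize(im[180:335,110:510],None,fx=2,fy=2,interpolation=cv2.INTER_CUBIC),"side":cv2.resize(sd[170:315,200:460],None,fx=2,fy=2,interpolation=cv2.INTER_CUBIC)}
off={"top":(110,180),"side":(200,170)}
def poly(n,P,col):
    u=((proj(n,P)-off[n]+.5)*2*8).astype(np.int32);cv2.polylines(big[n],[u],True,col,1,cv2.LINE_AA,3)
for n in big:
    poly(n,T(p,[lid(.1,.16),lid(.1,-.16),lid(-.103,-.16),lid(-.103,.16)]),(0,255,0))
    poly(n,T(p,[[-.145,.055,.152],[-.145,-.055,.152]]),(0,255,0))
    poly(n,T(q,[[.082,.162,.08],[.082,-.162,.08],[-.082,-.162,.042],[-.082,.162,.042]]),(255,255,0))
    for nm,h,a in(("tall",.259,(155,267)),("short",.234,(249.5,248)),("ktall",.144,(387.5,224)),("kshort",.093,(475,248.5))):
        c=ray("top",a,h);t=np.linspace(0,6.28,24)
        poly(n,np.c_[c[0]+.022*np.cos(t),c[1]+.022*np.sin(t),0*t+h],(0,0,255))
cv2.imwrite("pics/ov.png",np.vstack([big["top"],np.pad(big["side"],((0,0),(0,280),(0,0)))]))
E
```

```text
bin [ 0.5142  0.2182 -0.01  ] [ 0.4  2.3 -3.1  3.2 -2.5  1.5  1.  -0.4 -1.7 -3.6  0.3 -6.5 -3.4 -0.1
  0.7  0.2]
rack [ 0.5461 -0.2334  0.1119] [-0.2  1.   0.7 -0.1  0.4  1.4 -2.7  1.4 -1.2 -9.5 -2.6 -3.8]
tall [0.4703 0.2902] [0.4681 0.2938]
short [0.508  0.1248] [0.5057 0.1283]
ktall [ 0.5666 -0.1373] [ 0.5634 -0.1299]
kshort [ 0.5236 -0.328 ] [ 0.52   -0.3243]
```

View pics/ov.png

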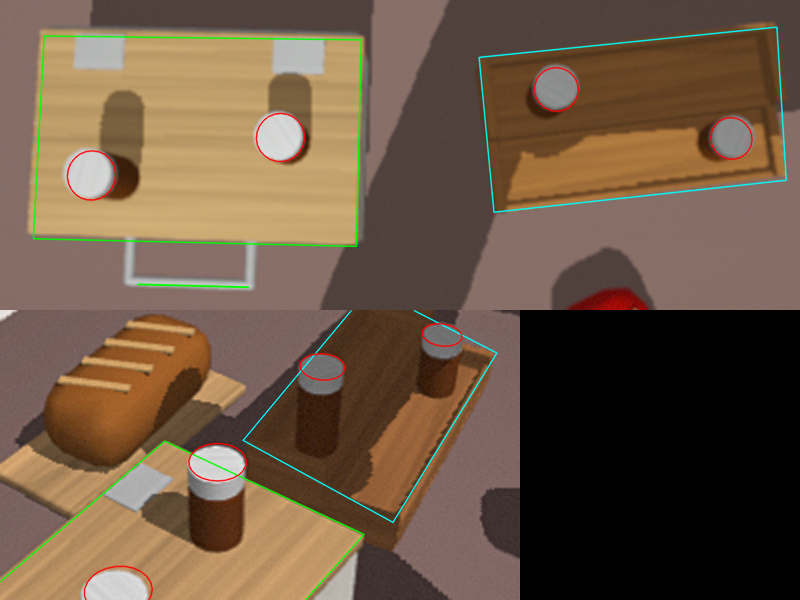

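```bash
cat > go.py <<'E'
import sys
from h import *
def go(x,y,z,yaw,roll=180,pitch=0):
    s=state();R=Ro.from_euler("xyz",s["tool_rot"],degrees=True);G=Ro.from_euler("xyz",[roll,pitch,yaw],degrees=True)
    print("t",s["t"].__round__(2),"pos",s["tool_pos"],"rot",s["tool_rot"],"F",s["force"],"w",round(s["width"],3),"gf",s["gripper_force"],"q",s["qpos"].round(0))
    print("shift",(R.inv().apply(np.array([x,y,z])-s["tool_pos"])*1e3).round(1),"rv",(R.inv()*G).as_rotvec().round(3))
if __name__=="__main__":go(*map(float,sys.argv[1:]))
E
python3 go.py .507 .1265 .37 186.4
```

```text
t 0.2 pos [ 0.2147 -0.5866  0.3032] rot [-179.9209   -0.009    20.0979] F [ 0.5857 -0.1037 -0.0662] w 1.001 gf 0.0 q [-76.  16.  -2.  73.   0.  84.]
shift [ 519.6 -569.3  -66. ] rv [-0.    -0.002 -2.903]
```

Request:
move_arm:
  moves:
    - [10,-10,-20,0,0,-0.12,85]
    - [40,-44,-40,0,0,-0.26,85]
    - [70,-77,-55,0,0,-0.4,85]
    - [100,-110,-66,0,0,-0.54,85]
    - [130,-143,-66,0,0,-0.68,85]
    - [160,-176,-66,0,0,-0.82,85]
    - [190,-209,-66,0,0,-0.96,85]
    - [220,-242,-66,0,0,-1.1,85]
    - [250,-275,-66,0,0,-1.24,85]
    - [280,-308,-66,0,0,-1.38,85]

```text
t: 1.2
tool_pos: [0.372, -0.1997, 0.3699]
tool_rot: [180.0, 0.0, 99.5]
force: [0.7, -0.0, 0.3]
width: 0.99
gripper_force: 0.0
```

```bash
python3 go.py .507 .1265 .37 186.4
```

```text
t 1.2 pos [ 0.372  -0.1997  0.3699] rot [179.979    0.013   99.4716] F [ 0.7497 -0.0066  0.3067] w 0.99 gf 0.0 q [-37.  -7. -18.  79.   0.  44.]
shift [299.5 186.8  -0.1] rv [ 0.     0.    -1.517]
```

Request:
move_arm:
  moves:
    - [32,20,0,0,0,-0.14,85]
    - [64,40,0,0,0,-0.28,85]
    - [96,60,0,0,0,-0.42,85]
    - [128,80,0,0,0,-0.56,85]
    - [160,100,0,0,0,-0.7,85]
    - [192,120,0,0,0,-0.84,85]
    - [224,140,0,0,0,-0.98,85]
    - [256,160,0,0,0,-1.12,85]
    - [285,178,0,0,0,-1.26,85]
    - [300,187,0,0,0,-1.4,85]

```text
t: 2.2
tool_pos: [0.5093, 0.1269, 0.3696]
tool_rot: [180.0, -0.0, 179.9]
force: [-0.4, -0.1, -0.4]
width: 0.994
gripper_force: 0.0
```

```bash
python3 go.py .507 .1265 .264 186.4
python3 - <<'E'
from h import *
c=camera_info("wrist");f=grab_frame("wrist");cv2.imwrite("pics/w1.png",f[:,:,::-1])
for P in([.507,.1265,.234],[.469,.292,.259]):print(proj("wrist",[P],c))
p=[.5142,.2182,-.015]
print(proj("wrist",T(p,[[-.145,.055,.152],[-.145,-.055,.152],[-.103,-.16,.159],[.1,-.16,.159]]),c))
E
```

```text
t 2.2 pos [0.5093 0.1269 0.3696] rot [179.9675  -0.0006 179.8501] F [-0.4381 -0.0699 -0.3715] w 0.994 gf 0.0 q [ 7.  4. -8. 78.  0.  7.]
shift [  2.3  -0.4 105.6] rv [ 0.001  0.    -0.114]
[[313.9695 258.3352]]
[[671.7834 199.3475]]
[[548.3023   9.2748]
 [375.8526   3.677 ]
 [209.0715  72.1944]
 [226.5227 348.449 ]]
```

View pics/w1.png

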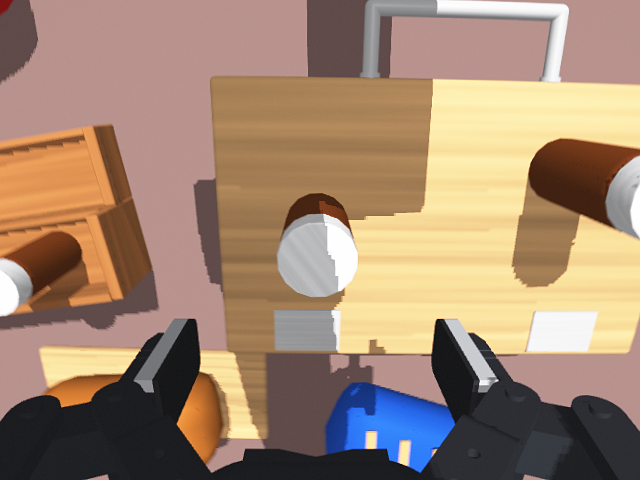

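Request:
move_arm:
  moves:
    - [2,0,30,0,0,-0.06,85]
    - [2,0,60,0,0,-0.114,85]
    - [2,0,85,0,0,-0.114,85]
    - [2,0,100,0,0,-0.114,85]
    - [2,0,106,0,0,-0.114,85]
    - [2,0,106,0,0,-0.114,60]
    - [2,0,106,0,0,-0.114,40]
    - [2,0,106,0,0,-0.114,30]
    - [2,0,106,0,0,-0.114,30]
    - [2,0,106,0,0,-0.114,30]

```text
t: 3.25
tool_pos: [0.5077, 0.1247, 0.2656]
tool_rot: [180.0, 0.2, -174.1]
force: [0.1, 1.2, 5.5]
width: 0.503
gripper_force: 60.8
```

```bash
python3 go.py .507 -.224 .37 186.4
```

```text
t 3.25 pos [0.5077 0.1247 0.2656] rot [ 179.9879    0.1832 -174.088 ] F [0.0931 1.225  5.53  ] w 0.503 gf 60.75517773628235 q [  7.   7. -17.  66.   0.   1.]
shift [  36.3 -346.8 -104.6] rv [ 0.     0.003 -0.009]
```

Request:
move_arm:
  moves:
    - [0,0,-10,0,0,0,30]
    - [0,0,-25,0,0,0,30]
    - [0,0,-45,0,0,0,30]
    - [3,-30,-60,0,0,0,30]
    - [7,-65,-65,0,0,0,30]
    - [11,-105,-65,0,0,0,30]
    - [15,-145,-65,0,0,0,30]
    - [19,-185,-65,0,0,0,30]
    - [23,-225,-65,0,0,0,30]
    - [27,-265,-65,0,0,0,30]

```text
t: 4.25
tool_pos: [0.5065, -0.1434, 0.3289]
tool_rot: [180.0, -0.0, -174.1]
force: [1.4, 0.4, -1.1]
width: 0.499
gripper_force: 61.2
```

```bash
python3 go.py .507 -.224 .128 186.4
```

```text
t 4.25 pos [ 0.5065 -0.1434  0.3289] rot [ 179.9894   -0.0432 -174.0909] F [ 1.4205  0.4213 -1.0728] w 0.499 gf 61.22413158416748 q [-23.   5. -11.  73.  -0. -29.]
shift [  7.6 -80.3 200.9] rv [ 0.    -0.001 -0.009]
```

Request:
move_arm:
  moves:
    - [4,-40,5,0,0,-0.01,30]
    - [7,-70,20,0,0,-0.01,30]
    - [8,-80,50,0,0,-0.01,30]
    - [8,-80,85,0,0,-0.01,30]
    - [8,-80,120,0,0,-0.01,30]
    - [8,-80,150,0,0,-0.01,30]
    - [8,-80,172,0,0,-0.01,30]
    - [8,-80,185,0,0,-0.01,30]
    - [8,-80,190,0,0,-0.01,30]
    - [8,-80,190,0,0,-0.01,30]

```text
t: 5.25
tool_pos: [0.5074, -0.2223, 0.1388]
tool_rot: [180.0, -0.0, -173.5]
force: [-0.1, 0.2, -0.9]
width: 0.499
gripper_force: 61.2
```

```bash
python3 go.py .507 -.224 .1246 186.4
python3 - <<'E'
from h import *
a=grab_frame("top")[180:300,330:530,::-1];b=grab_frame("side")[150:300,310:480,::-1]
A=cv2.resize(a,None,fx=2.5,fy=2.5,interpolation=2);B=cv2.resize(b,None,fx=2,fy=2,interpolation=2)
cv2.imwrite("pics/p1.png",np.vstack([A,np.pad(B,((0,0),(0,160),(0,0)))]))
E
```

```text
t 5.25 pos [ 0.5074 -0.2223  0.1388] rot [ 179.9834   -0.0308 -173.5125] F [-0.0695  0.1708 -0.9356] w 0.499 gf 61.24398708343506 q [-30.  17. -22.  51.  -0. -37.]
shift [ 0.6 -1.7 14.2] rv [ 0.    -0.001  0.002]
```

View pics/p1.png

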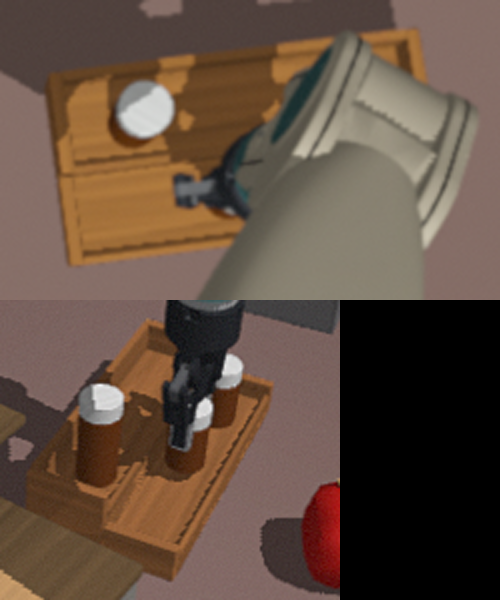

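Request:
move_arm:
  moves:
    - [0,0,5,0,0,0,30]
    - [0,0,9,0,0,0,30]
    - [0,0,11,0,0,0,30]
    - [0,0,12,0,0,0,30]
    - [0,0,13,0,0,0,30]
    - [0,0,13,0,0,0,30]

```text
t: 5.95
tool_pos: [0.5074, -0.2222, 0.1258]
tool_rot: [180.0, -0.0, -173.5]
force: [-0.7, -0.1, -1.7]
width: 0.504
gripper_force: 61.2
```

Request:
move_arm:
  moves:
    - [0,0,0.7,0,0,0,30]
    - [0,0,1.3,0,0,0,30]
    - [0,0,1.3,0,0,0,30]

```text
t: 6.25
tool_pos: [0.5075, -0.2223, 0.1247]
tool_rot: [-180.0, 0.0, -173.5]
force: [-0.1, -0.5, -1.1]
width: 0.496
gripper_force: 61.3
```

Request:
move_arm:
  moves:
    - [0,0,0.7,0,0,0,30]
    - [0,0,1.4,0,0,0,30]
    - [0,0,1.4,0,0,0,30]

```text
t: 6.55
tool_pos: [0.5076, -0.2223, 0.1246]
tool_rot: [-180.0, 0.0, -173.5]
force: [-3.4, 1.9, 8.6]
width: 0.498
gripper_force: 61.8
```

Request:
move_arm:
  moves:
    - [0,0,0,0,0,0,48]
    - [0,0,0,0,0,0,54]
    - [0,0,0,0,0,0,62]
    - [0,0,0,0,0,0,66]
    - [0,0,-10,0,0,0,66]
    - [0,0,-30,0,0,0,66]
    - [0,0,-65,0,0,0,66]
    - [0,0,-110,0,0,0,75]
    - [0,0,-155,0,0,0,85]
    - [0,0,-200,0,0,0,85]

```text
t: 7.55
tool_pos: [0.5071, -0.2221, 0.3257]
tool_rot: [-180.0, 0.0, -173.5]
force: [-0.0, -0.8, -0.1]
width: 0.992
gripper_force: 0.0
```

```bash
python3 go.py .469 .292 .39 186.4
```

```text
t 7.55 pos [ 0.5071 -0.2221  0.3257] rot [-179.9815    0.029  -173.5137] F [-0.0086 -0.8307 -0.0507] w 0.992 gf 0.0 q [-30.   8.  -9.  73.   0. -37.]
shift [-20.3 515.1 -64.4] rv [-0.     0.001  0.002]
```

Request:
move_arm:
  moves:
    - [0,20,-40,0,0,0,85]
    - [-3,65,-64,0,0,0,85]
    - [-5,114,-64,0,0,0,85]
    - [-7,163,-64,0,0,0,85]
    - [-9,212,-64,0,0,0,85]
    - [-11,261,-64,0,0,0,85]
    - [-13,310,-64,0,0,0,85]
    - [-15,359,-64,0,0,0,85]
    - [-17,408,-64,0,0,0,85]
    - [-19,457,-64,0,0,0,85]

```text
t: 8.55
tool_pos: [0.474, 0.2359, 0.3882]
tool_rot: [180.0, 0.1, -173.5]
force: [1.4, -0.7, 0.1]
width: 0.999
gripper_force: 0.0
```

Run:
```python
from h import *
import go
go.go(.469,.292,.287,186.4)
c=camera_info("wrist");f=grab_frame("wrist");cv2.imwrite("pics/w2.png",f[:,:,::-1])
print(proj("wrist",[[.469,.292,.259]],c));p=[.5142,.2182,-.015]
print(proj("wrist",T(p,[[-.145,.055,.152],[-.145,-.055,.152],[-.103,.16,.159],[-.103,-.16,.159]]),c))
```

```text
t 8.55 pos [0.474  0.2359 0.3882] rot [ 179.9899    0.0784 -173.5065] F [ 1.3811 -0.6505  0.124 ] w 0.999 gf 0.0 q [19.  4. -5. 80. -0. 13.]
shift [ -1.3  56.3 101.2] rv [0.    0.001 0.002]
[[422.5182 268.9075]]
[[388.3368  76.3965]
 [230.4133  54.7259]
 [521.4794 158.2391]
 [ 75.3015  99.4631]]
```

View pics/w2.png

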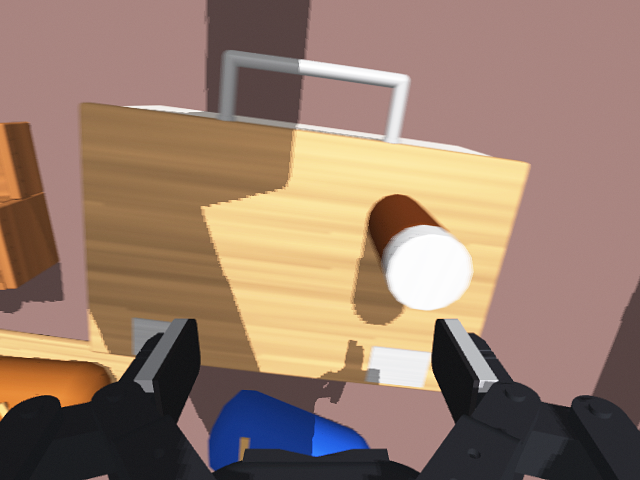

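Request:
move_arm:
  moves:
    - [-1,35,5,0,0,0,85]
    - [-1,55,25,0,0,0,85]
    - [-1,59,55,0,0,0,85]
    - [-1,59,85,0,0,0,85]
    - [-1,59,98,0,0,0,85]
    - [-1,59,101,0,0,0,85]
    - [-1,59,101,0,0,0,60]
    - [-1,59,101,0,0,0,40]
    - [-1,59,101,0,0,0,30]
    - [-1,59,101,0,0,0,30]

```text
t: 9.6
tool_pos: [0.47, 0.2931, 0.2882]
tool_rot: [179.9, 0.2, -173.5]
force: [0.6, 0.3, 5.1]
width: 0.5
gripper_force: 60.5
```

Request:
move_arm:
  moves:
    - [0,0,0,0,0,0,30]
    - [0,0,0,0,0,0,30]

```text
t: 9.8
tool_pos: [0.47, 0.2931, 0.2882]
tool_rot: [179.9, 0.2, -173.5]
force: [-0.5, 0.6, 6.4]
width: 0.504
gripper_force: 60.5
```

```bash
python3 go.py .590 -.285 .37 186.4
```

```text
t 9.8 pos [0.47   0.2931 0.2882] rot [ 179.9433    0.1992 -173.5157] F [-0.5278  0.5915  6.3964] w 0.504 gf 60.49528956413269 q [ 25.   9. -12.  69.  -0.  19.]
shift [ -54.2 -587.9  -82.2] rv [0.001 0.003 0.001]
```

Request:
move_arm:
  moves:
    - [0,0,-10,0,0,0,30]
    - [0,0,-30,0,0,0,30]
    - [0,-10,-60,0,0,0,30]
    - [-3,-40,-80,0,0,0,30]
    - [-7,-80,-85,0,0,0,30]
    - [-12,-128,-85,0,0,0,30]
    - [-17,-176,-85,0,0,0,30]
    - [-21,-224,-85,0,0,0,30]
    - [-26,-272,-85,0,0,0,30]
    - [-30,-320,-85,0,0,0,30]

```text
t: 10.8
tool_pos: [0.5347, -0.0238, 0.3712]
tool_rot: [180.0, -0.0, -173.5]
force: [1.1, 0.1, -1.3]
width: 0.503
gripper_force: 61.2
```

```bash
python3 go.py .590 -.285 .19 186.4
```

```text
t 10.8 pos [ 0.5347 -0.0238  0.3712] rot [ 179.9863   -0.0254 -173.5127] F [ 1.0593  0.118  -1.281 ] w 0.503 gf 61.21529459953308 q [ -9.   5.  -6.  79.   0. -16.]
shift [ -25.5 -265.8  181.2] rv [ 0.    -0.     0.002]
```

Request:
move_arm:
  moves:
    - [-4,-45,0,0,0,0,30]
    - [-9,-93,0,0,0,0,30]
    - [-14,-141,0,0,0,0,30]
    - [-18,-189,0,0,0,0,30]
    - [-23,-235,5,0,0,0,30]
    - [-25,-260,30,0,0,0,30]
    - [-25.5,-266,70,0,0,0,30]
    - [-25.5,-266,110,0,0,0,30]
    - [-25.5,-266,145,0,0,0,30]
    - [-25.5,-266,170,0,0,0,30]

```text
t: 11.8
tool_pos: [0.5887, -0.2826, 0.1977]
tool_rot: [179.8, -0.2, -173.5]
force: [0.5, -0.1, -1.3]
width: 0.5
gripper_force: 61.4
```

```bash
python3 go.py .590 -.285 .173 186.4
python3 - <<'E'
from h import *
a=grab_frame("top")[180:300,330:530,::-1];b=grab_frame("side")[150:300,310:480,::-1]
A=cv2.resize(a,None,fx=2.5,fy=2.5,interpolation=2);B=cv2.resize(b,None,fx=2,fy=2,interpolation=2)
cv2.imwrite("pics/p2.png",np.vstack([A,np.pad(B,((0,0),(0,160),(0,0)))]))
E
```

```text
t 11.8 pos [ 0.5887 -0.2826  0.1977] rot [ 179.8141   -0.24   -173.5438] F [ 0.4919 -0.0557 -1.3213] w 0.5 gf 61.3605523109436 q [-31.  23.  -5.  62.  -0. -38.]
shift [-1.2 -2.6 24.7] rv [ 0.003 -0.004  0.001]
```

View pics/p2.png

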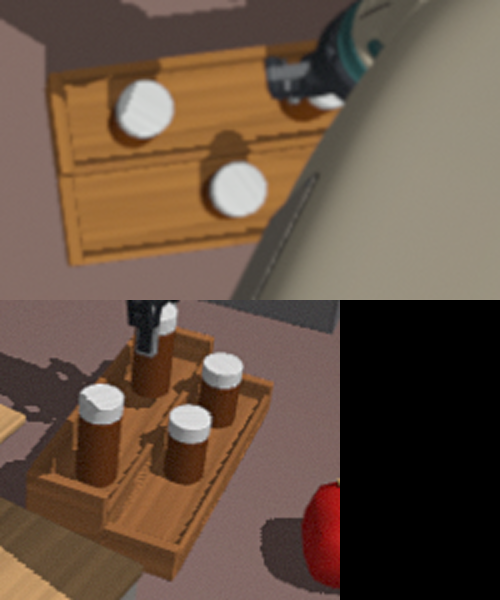

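Request:
move_arm:
  moves:
    - [0,0,10,0,0,0,30]
    - [0,0,17,0,0,0,30]
    - [0,0,21,0,0,0,30]
    - [0,0,23,0,0,0,30]
    - [0,0,24,0,0,0,30]
    - [0,0,24,0,0,0,30]

```text
t: 12.5
tool_pos: [0.5905, -0.2834, 0.1776]
tool_rot: [-180.0, 0.0, -173.5]
force: [-0.2, -0.4, -1.4]
width: 0.501
gripper_force: 61.3
```

Request:
move_arm:
  moves:
    - [0,0,1,0,0,0,30]
    - [0,0,2,0,0,0,30]
    - [0,0,3,0,0,0,30]
    - [0,0,3.7,0,0,0,30]
    - [0,0,4.4,0,0,0,30]
    - [0,0,4.4,0,0,0,30]

```text
t: 13.1
tool_pos: [0.5904, -0.2832, 0.1733]
tool_rot: [-180.0, 0.0, -173.5]
force: [-0.8, 1.5, 2.6]
width: 0.499
gripper_force: 61.6
```

Request:
move_arm:
  moves:
    - [0,0,0.4,0,0,0,48]
    - [0,0,0.4,0,0,0,54]
    - [0,0,0.4,0,0,0,62]
    - [0,0,0.4,0,0,0,66]
    - [0,0,-10,0,0,0,66]
    - [0,0,-30,0,0,0,66]
    - [0,0,-65,0,0,0,66]
    - [0,0,-110,0,0,0,60]
    - [0,0,-155,0,0,0,50]
    - [0,0,-170,0,0,0,50]

```text
t: 14.1
tool_pos: [0.5922, -0.2844, 0.3503]
tool_rot: [-179.6, 0.5, -173.5]
force: [0.3, -0.7, 0.9]
width: 0.583
gripper_force: 0.0
```

```bash
python3 go.py .37 .2242 .34 -90.86
```

```text
t 14.1 pos [ 0.5922 -0.2844  0.3503] rot [-179.6265    0.483  -173.5081] F [ 0.2967 -0.7127  0.9267] w 0.583 gf 0.0 q [-31.  18.   7.  78.   0. -38.]
shift [163.3 530.5   5.4] rv [-0.011  0.002 -1.442]
```

Request:
move_arm:
  moves:
    - [7,20,0,0,0,-0.12,34]
    - [20,64,0,0,0,-0.25,34]
    - [34,110,0,0,0,-0.38,34]
    - [48,156,0,0,0,-0.51,34]
    - [62,202,0,0,0,-0.64,34]
    - [76,248,0,0,0,-0.77,34]
    - [90,294,0,0,0,-0.9,34]
    - [105,340,0,0,0,-1.03,34]
    - [119,386,0,0,0,-1.16,34]
    - [133,432,0,0,0,-1.29,34]

```text
t: 15.1
tool_pos: [0.4081, 0.1324, 0.3433]
tool_rot: [-179.9, 0.0, -99.3]
force: [1.3, 0.9, 0.1]
width: 0.403
gripper_force: 0.0
```

```bash
python3 go.py .37 .2242 .34 -90.86
```

```text
t 15.1 pos [0.4081 0.1324 0.3433] rot [-179.9459    0.0255  -99.3264] F [1.3459 0.9109 0.0707] w 0.403 gf 0.0 q [  9.  -6. -20.  75.   0. -71.]
shift [-84.4  52.5   3.2] rv [-0.001  0.    -0.148]
```

Request:
move_arm:
  moves:
    - [-35,20,3,0,0,-0.1,34]
    - [-65,40,3,0,0,-0.148,34]
    - [-84,52,3,0,0,-0.148,34]
    - [-84,52,3,0,0,-0.148,34]
    - [-84,52,3,0,0,-0.148,34]

```text
t: 15.6
tool_pos: [0.372, 0.2225, 0.34]
tool_rot: [-180.0, -0.0, -91.0]
force: [0.5, -0.1, 0.2]
width: 0.396
gripper_force: 0.0
```

Run:
```python
from h import *
import go
go.go(.37,.2242,.206,-90.86)
c=camera_info("wrist");f=grab_frame("wrist");cv2.imwrite("pics/w3.png",f[:,:,::-1])
p=[.515,.222,-.015]
print(proj("wrist",T(p,[[-.145,.055,.152],[-.145,0,.152],[-.145,-.055,.152],[-.103,.16,.159],[-.103,-.16,.159]]),c))
print(proj("wrist",[[.37,.2242,.152],[.36,.2242,.152]],c))
```

```text
t 15.6 pos [0.372  0.2225 0.34  ] rot [-179.9733   -0.0263  -91.0444] F [ 0.5422 -0.1298  0.2316] w 0.396 gf 0.0 q [ 22.  -5. -20.  75.  -0. -67.]
shift [ -1.7   2.1 134. ] rv [-0.    -0.    -0.003]
[[319.4369 310.7641]
 [319.4339 235.8634]
 [319.417  150.8128]
 [265.0182 436.4869]
 [240.3183 -46.9082]]
[[319.4593 235.8994]
 [334.6841 235.6445]]
```

View pics/w3.png

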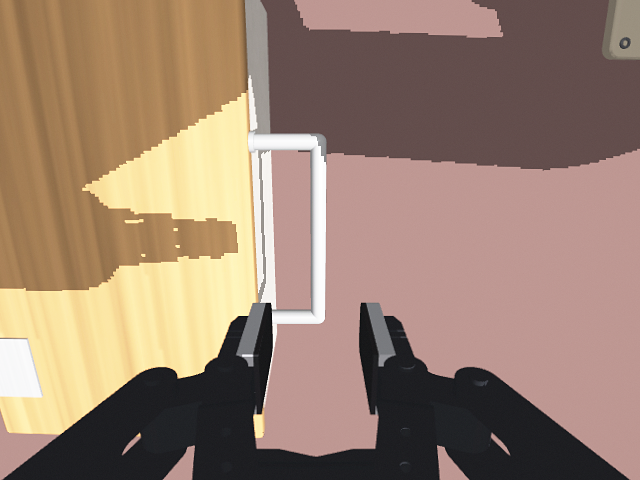

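Request:
move_arm:
  moves:
    - [1,1.5,20,0,0,0,34]
    - [1,1.5,50,0,0,0,34]
    - [1,1.5,80,0,0,0,34]
    - [1,1.5,105,0,0,0,34]
    - [1,1.5,120,0,0,0,34]
    - [1,1.5,130,0,0,0,34]
    - [1,1.5,134,0,0,0,34]
    - [1,1.5,134,0,0,0,20]
    - [1,1.5,134,0,0,0,5]
    - [1,1.5,134,0,0,0,0]

```text
t: 16.65
tool_pos: [0.3706, 0.2214, 0.2066]
tool_rot: [180.0, 0.0, -91.1]
force: [-2.8, -0.9, 1.9]
width: 0.092
gripper_force: 58.6
```

Request:
move_arm:
  moves:
    - [0,0,0,0,0,0,0]
    - [0,0,0,0,0,0,0]
    - [0,0,0,0,0,0,0]

```text
t: 16.95
tool_pos: [0.3706, 0.2215, 0.2066]
tool_rot: [-180.0, -0.0, -91.1]
force: [-4.1, -1.5, 6.3]
width: 0.092
gripper_force: 58.9
```

```bash
cat > arc.py <<'E'
from h import *
import go,sys
# handle relative to hinge: r=.245,phi0=atan2(.007,.245)
p=[.515,.222,-.015];s=state();R=Ro.from_euler("xyz",s["tool_rot"],degrees=True)
go.go(*s["tool_pos"],-90.86)
ph=np.arctan2(.007,.245);r=np.hypot(.245,.007);H=lambda a:np.array([-r*np.cos(a+ph),0,r*np.sin(a+ph)])
c=float(sys.argv[1])
for d in range(int(c)+2,60,3) if len(sys.argv)<3 else map(float,sys.argv[2:]):
    v=H(np.radians(d))-H(np.radians(c));w=T([0,0,p[2]],v)[0];print(d,(R.inv().apply(w)*1e3).round(1))
E
python3 arc.py 0 3 6 9 12 15 18 21 24 27 30 35 40 45
```

```text
t 16.95 pos [0.3706 0.2215 0.2066] rot [-179.9817   -0.0119  -91.1109] F [-4.1413 -1.5462  6.2981] w 0.092 gf 58.87836456298828 q [ 22.   1. -32.  58.  -0. -67.]
shift [0. 0. 0.] rv [-0.    -0.    -0.004]
3.0 [ -0.   -0.7 -12.8]
6.0 [ -0.   -2.1 -25.6]
9.0 [ -0.   -4.1 -38.2]
12.0 [ -0.   -6.8 -50.8]
15.0 [ -0.  -10.2 -63.2]
18.0 [ -0.  -14.2 -75.4]
21.0 [ -0.1 -18.8 -87.3]
24.0 [ -0.1 -24.1 -99. ]
27.0 [  -0.1  -29.9 -110.5]
30.0 [  -0.1  -36.4 -121.6]
35.0 [  -0.2  -48.4 -139.2]
40.0 [  -0.2  -61.9 -155.8]
45.0 [  -0.3  -76.8 -171.2]
```

Request:
move_arm:
  moves:
    - [0,0,-4,0,0,0,0]
    - [0,-0.7,-12.8,0,0,0,0]
    - [0,-2.1,-25.6,0,0,0,0]
    - [0,-4.1,-38.2,0,0,0,0]
    - [0,-6.8,-50.8,0,0,0,0]
    - [0,-10.2,-63.2,0,0,0,0]
    - [0,-14.2,-75.4,0,0,0,0]
    - [0,-14.2,-75.4,0,0,0,0]

```text
t: 17.75
tool_pos: [0.3847, 0.2211, 0.2832]
tool_rot: [180.0, 0.0, -91.1]
force: [-4.9, 0.1, -0.9]
width: 0.093
gripper_force: 58.7
```

```bash
python3 arc.py 18 21 24 27 30 33 36 39 42 45
```

```text
t 17.75 pos [0.3847 0.2211 0.2832] rot [179.9564   0.0137 -91.1245] F [-4.9412  0.0753 -0.9167] w 0.093 gf 58.67525339126587 q [ 22.  -2. -24.  68.   0. -67.]
shift [0. 0. 0.] rv [ 0.001  0.    -0.005]
21.0 [ -0.   -4.6 -12. ]
24.0 [ -0.1  -9.9 -23.7]
27.0 [ -0.1 -15.7 -35.1]
30.0 [ -0.1 -22.1 -46.2]
33.0 [ -0.1 -29.1 -57. ]
36.0 [ -0.2 -36.7 -67.3]
39.0 [ -0.2 -44.8 -77.3]
42.0 [ -0.3 -53.4 -86.8]
45.0 [ -0.3 -62.5 -95.9]
```

Request:
move_arm:
  moves:
    - [0,-4.6,-12,0,0,0,0]
    - [0,-9.9,-23.7,0,0,0,0]
    - [0,-15.7,-35.1,0,0,0,0]
    - [0,-22.1,-46.2,0,0,0,0]
    - [0,-29.1,-57,0,0,0,0]
    - [0,-36.7,-67.3,0,0,0,0]
    - [0,-44.8,-77.3,0,0,0,0]
    - [0,-53.4,-86.8,0,0,0,0]
    - [0,-62.5,-95.9,0,0,0,0]
    - [0,-62.5,-95.9,0,0,0,0]

```text
t: 18.75
tool_pos: [0.4472, 0.2199, 0.381]
tool_rot: [180.0, 0.0, -91.1]
force: [-10.1, -0.9, 6.2]
width: 0.092
gripper_force: 59.1
```

```bash
python3 go.py .4467 .221 .3777 -91.1
python3 - <<'E'
from h import *
f=grab_frame("side");t=grab_frame("top")
im=f[:,:,::-1].copy()
p=[.515,.222,-.015]
for d,col in((40,(0,0,255)),(45,(0,255,0)),(50,(255,0,0))):
    a=np.radians(d);u=np.array([-np.cos(a),np.sin(a)]);n=np.array([np.sin(a),np.cos(a)])
    L=[[.1+u[0]*r+n[0]*.014,y,.145+u[1]*r+n[1]*.014] for r,y in((0,.16),(.203,.16),(.203,-.16),(0,-.16))]
    cv2.polylines(im,[(proj("side",T(p,L))*8).astype(np.int32)],True,col,1,cv2.LINE_AA,3)
cv2.imwrite("pics/f.png",np.hstack([im[60:470,80:480],t[100:400,100:500,::-1].copy() if 0 else np.pad(t[130:340,100:500,::-1],((0,200),(0,0),(0,0)))]))
E
```

```text
t 18.75 pos [0.4472 0.2199 0.381 ] rot [179.9849   0.0489 -91.1259] F [-10.072   -0.9176   6.1655] w 0.092 gf 59.0832781791687 q [ 19.   1. -10.  79.   0. -70.]
shift [-1.1  0.6  3.3] rv [ 0.     0.001 -0.   ]
```

View pics/f.png

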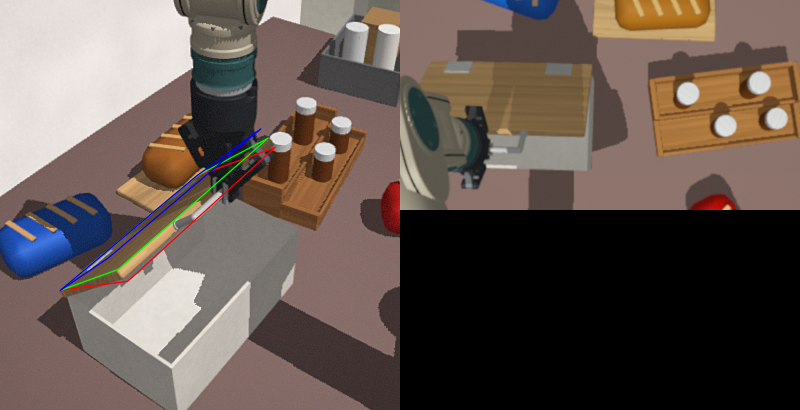

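Request:
move_arm:
  moves:
    - [0,0.3,1,0,0,0,0]
    - [0,0.6,2,0,0,0,0]
    - [0,0.6,2,0,0,0,0]
    - [0,0.6,2,0,0,0,0]
    - [0,0.6,2,0,0,0,0]

```text
t: 19.35
tool_pos: [0.4444, 0.22, 0.378]
tool_rot: [179.7, 0.0, -91.1]
force: [-11.9, 0.2, 8.3]
width: 0.09
gripper_force: 59.4
```

```bash
python3 go.py .4467 .221 .3777 -91.1
python3 - <<'E'
from h import *
S=4;im=cv2.resize(grab_frame("side")[205:355,140:340,::-1],None,fx=S,fy=S,interpolation=2)
p=[.515,.222,-.015]
for d,col in((42,(0,0,255)),(45,(0,255,0)),(48,(255,0,0))):
    a=np.radians(d);u=np.array([-np.cos(a),np.sin(a)]);n=np.array([np.sin(a),np.cos(a)])
    L=[[.1+u[0]*r+n[0]*h,y,.145+u[1]*r+n[1]*h] for r,y,h in((0,.16,.014),(.203,.16,.014),(.203,-.16,.014),(.203,.055,.007),(.245,.055,.007),(.245,-.055,.007))]
    q=((proj("side",T(p,L))-[140,205]+.5)*S*8).astype(np.int32)
    cv2.polylines(im,[q[:3]],False,col,1,cv2.LINE_AA,3);cv2.polylines(im,[q[3:]],False,col,1,cv2.LINE_AA,3)
cv2.imwrite("pics/f2.png",im)
E
```

```text
t 19.35 pos [0.4444 0.22   0.378 ] rot [179.7487   0.0497 -91.0816] F [-11.9348   0.2132   8.3359] w 0.09 gf 59.370789527893066 q [ 19.   1. -10.  79.   0. -70.]
shift [-1.1 -2.3  0.3] rv [0.004 0.001 0.   ]
```

View pics/f2.png

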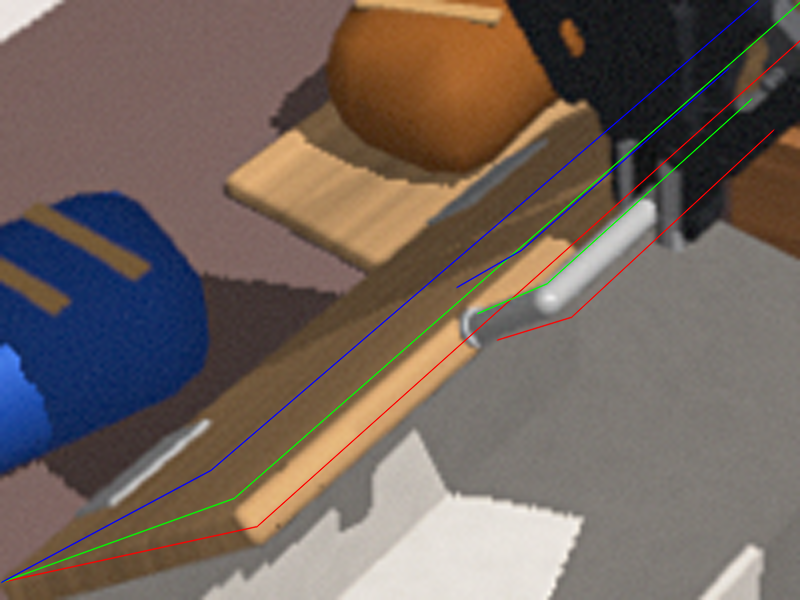

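Request:
move_arm:
  moves:
    - [0,-0.7,-0.5,0,0,0,0]
    - [0,-1.4,-1,0,0,0,0]
    - [0,-1.4,-1,0,0,0,0]
    - [0,-1.4,-1,0,0,0,0]
    - [0,-1.4,-1,0,0,0,0]
    - [0,-1.4,-1,0,0,0,0]
    - [0,-1.4,-1,0,0,0,0]

```text
t: 20.1
tool_pos: [0.4456, 0.2199, 0.3791]
tool_rot: [179.7, 0.1, -91.1]
force: [-13.1, -0.5, 9.0]
width: 0.091
gripper_force: 59.4
```

```bash
python3 -c "
from bench import *
print(sign_off())"
```

```text
the job is handed in; nothing more can be done
None
```

Job handed in at about 20 s: the short jar stands in the front row, the tall one in the back row, and the gripper is still holding the lid open at about 45 degrees (my estimates range from 44 to 45.5); the kept jars and the loaf were not touched.

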